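# Open the jar of screws in the bench holder

### The arm

A 6-joint arm with a two-finger parallel gripper is mounted at the origin on the work surface. World frame = base frame: x ahead of the robot, y to its left, z up, the work surface at z = 0. Lengths are in m, angles in rad, forces in N, time in s.
With the tool pointing down it reaches from about 0.25 to 0.775 m from the base axis. Payload 4 kg.
Tool frame: the origin (TCP) lies midway between the tips of the shut fingers; the grasp point (between the pads) lies 19 mm behind it; y points along the fingers, x is the direction in which the jaws open and shut, and the axes are right-handed (so a half turn about y gives the same grasp; the last joint's range is limited). The gripper opens to 94 mm and grips with 3 to 60 N. Pads are 16 mm wide; open, the fingers measure 119 mm over their backs; the gripper's body (75 mm by 177 mm) begins 78 mm behind the grasp point.
Start: joints at [-1.326, 0.087, 1.371, -0, 1.684, -0.103], TCP at [0.187, -0.517, 0.206] pointing down, gripper open.
Joint ranges: [-3.1, 3.1], [-0.76, 2.03], [0.27, 2.55], [-1.08, 4.22], [0.17, 2.65], [-2.57, 2.57]. Speed limits (rad/s): [2.79, 2.79, 3.14, 3.14, 3.14, 3.14].

### API

Orientations are given as [roll, pitch, yaw] about the fixed x, y, z axes, in that order (R = Rz(yaw) Ry(pitch) Rx(roll)).
In Python, from bench import robot gives the robot as it stands.
- The arm moves only by the shell command python3 -m creep 'ROWS'. ROWS is JSON, a list of rows, each a list of 7 numbers: the shift along the tool's x, y, z in mm, then the turn, a rotation vector about the tool's x, y, z in degrees, then the closure in counts, from 0 (fully open) to 255 (shut). A call has 1 to 5 rows; each row is the pose to reach, as a shift and turn from the pose commanded when the call began, along the tool's axes at that moment; what a row does not reach only later rows make up. A row lasts 1/8 s, in which the tool goes at most 62.5 mm and 10.7 degrees, less where a joint would pass 70% of its speed; a pose out of reach is approached as far as the arm can. A call with a gripper value outside its range is refused whole. The fingers move at their own pace and stop on an object; the grip force is fixed at half the most. Time passes only in rows, so rows that repeat a pose let the fingers close. It gives the time, the measured TCP pose, the force and the opening at its end, in the units of the state.
- robot.get_obs(): the state, without advancing time (a new reading comes with each control period).
- robot.snapshot(name): name is "scene" or "top" or "wrist"; returns a dict with "color" (480x640x3 uint8, blue, green, red), "fx", "fy", "cx", "cy" (pixels), "world_from_camera" (4x4, takes a point from camera to world coordinates); the wrist camera has in their place "mount" (4x4, takes a point from camera to tool coordinates, whose origin is the TCP and whose axes are the tool frame's). Camera axes: x right, y down, z forward; pixel columns grow to the right and rows downward; lengths in m; the calibration is good to about 2 mm. A picture is of the moment at which its call begins: read the wrist's pose just before it. There is no depth.
- robot.close_job(): hands the job in, once; it reports no verdict.
Trained networks look in the newest picture that a camera, given by its name, has taken for a name from the list of things; names that differ only in an ending like _2 or _b are one class to them, and where a whole thing is asked for, a point or a joint stands for the part that bears it (a point fixed in the world has none). Each returns a list of dicts, best first, with "p" (0 to 1); they miss things now and then, are a little off and sometimes report something else, mostly with a low value. They report only what shows in the picture. A call takes as long as a camera call. They do not tell look-alikes from the thing itself.
- robot.spot_in(name, camera): "point" ([x, y, z] in m, in world coordinates, good to about 4 mm: the middle of the surface that is visible of it).
- robot.landmark_of(name, camera): "point" ([x, y, z] in m, in world coordinates, good to about 4 mm: a listed point, or the origin of a listed thing).
The state is a dict: "time": time; "joint_positions": joint angles; "qvel": joint speeds; "joint_torque": joint torques, N m; "tool_pos": TCP position; "ee_rot": TCP orientation; "wrist_force": force on the tool from outside, world axes, zero at the start; "wrist_torque": the same for the moment, N m; "width": finger opening in m.
Only numpy, scipy, OpenCV 4.12 (cv2) and the standard library are available. Lean on these libraries where they do the work, as an engineer would, in place of code of your own. Each camera call takes 0.05 s, during which the arm holds its last target.

### The job

Set the square glass jar of screws down gently in the square pocket of the plywood holder so that it cannot turn, keeping it upright with its lid still tight. There, unscrew the tight lid anticlockwise by about a fifth of a turn, stop turning when its lugs let go of the neck, lift it straight off, and finish still gripping it, level and centred about two centimetres above the jar's mouth, with the jar still home in the pocket; keep holding it there for me to take. Leave everything else on the bench where it is.

Things in the scene. Friction and masses are not known exactly. Their poses are not given: they have to be found in the camera images.
- jar: Square clear glass jar of deck screws, about 0.4 kg, loose: body 62 x 62 mm, flat sides 66 mm high, then a round shoulder to 74 mm and a round neck 45 mm across to the rim at 90 mm. Origin: centre of its underside; z up, x and y square to its sides. Any of four ways round fits the pocket. On the mat it spins with a twisted lid; in the pocket it turns only about 4 degrees either way.
- lid: Bare metal screw lid of the jar, 58 mm across, 19 mm deep, open underneath, 50 g, loose. Origin: centre of its lower edge; z up. Screwed on, its lower edge is 76 mm above the jar's underside, and the jar can be lifted by it. Tight, its x axis stands 71 to 79 degrees clockwise (from above) of the jar's x axis; turning takes 0.3 to 0.4 N m to start, then less (a sprung liner presses on the rim).
- lid_top (a point): Centre of the lid's flat top, 19 mm above the lid's origin. How the lid opens: three inner lugs sit under three short threads on the neck. Turned anticlockwise it rises 2 mm near the end and goes slack after 54 to 62 degrees; from 17 degrees before to 17 degrees past the point where the x axes of lid and jar line up it lifts straight off. A stop ends the turn there; before, it lifts the jar too.
- jar_rim (a point): Centre of the jar's mouth at the rim, 90 mm above its underside. The lid's lower edge starts 14 mm below this.
- holder: Plywood jar block screwed to the bench, 24 mm high: 120 mm square round the pocket, plus a 30 mm strip on its +x side with six upright driver bits that reach 40 mm high. Origin: centre of the underside of the 120 mm square; x points to the bit strip, z up.
- pocket (a point): Centre of the floor of the holder's square pocket, axes as the holder. Pocket 66 x 66 mm, 18 mm deep, 3 mm chamfer round its mouth, sides along x and y; its floor is 6 mm above the holder's underside.
- driver: Bystander, loose: cordless impact driver lying on its side, about 200 x 150 mm, 66 mm high; origin under its middle, z up.
- mug: Bystander, loose: white ceramic mug holding four pencils, 82 mm across, pencils up to 180 mm high; origin under its middle, z up.
- c_clamp: Bystander, loose: aluminium C-clamp lying flat, about 205 x 100 mm, 20 mm high; origin under its middle, z up.
- dispenser: Bystander, loose: black push-button bit dispenser box, 46 x 95 mm, 51 mm high; origin under its middle, z up.
- tape: Bystander, loose: tape measure standing on edge, 68 x 36 mm, 69 mm high; origin under its middle, z up.
- wax_jar: Bystander, loose: round amber jar with a black cap, 66 mm across, 75 mm high; not the jar to open; origin under its middle, z up.
- square: Bystander, loose: small aluminium rafter square lying flat, about 110 x 130 mm, 22 mm high; origin under its middle, z up.
- carton: Bystander, loose: closed cardboard carton, 75 x 115 mm, 50 mm high; origin under its middle, z up.
Things that resemble listed ones, but are neither listed nor needed, are in the scene too. Of the things shaped like the lid, the metal one is meant.

How it is judged:
By the outcome, as a careful person would: the job done as asked, in the order asked, and still so for the second after the job is handed in, while the arm keeps its last pose, push and grip.
It also fails if it takes over 54 s, if anything falls off the work surface, if the arm or the gripper's body presses on something with over 40 N, if the wrist force passes 120 N, or if a joint passes its speed limit or range.

## Working session

There is one attempt and no reset: what is moved stays moved. The work goes in short steps, Python scripts to look and compute and a shell command to move; the robot and the scene stay as the last step left them, time stands still between calls to the robot, and variables do not carry over. Pictures are saved under pics/ and viewed, and the job is handed in when it is done.

```bash
ls -la; mkdir -p pics; python3 - <<'E'
from bench import robot
import cv2
for n in ("scene","top","wrist"):
    s=robot.snapshot(n); cv2.imwrite(f"pics/{n}0.png",s["color"])
    print(n,s["fx"],s["fy"],s["cx"],s["cy"])
    print(s.get("world_from_camera",s.get("mount")))
for n in ["jar","lid","lid_top","jar_rim","holder","pocket"]:
    for c in ("scene","top"):
        for f in ("spot_in","landmark_of"):
            r=getattr(robot,f)(n,c)
            print(n,c,f,[( [round(v,3) for v in d["point"]],round(d["p"],2)) for d in r][:4])
o=robot.get_obs(); print(o)
E
```

```text
total 12
drwxr-xr-x  3 agent agent 4096 Dec  6 04:30 .
drwxr-xr-x 23 root  root  4096 Dec  6 04:30 ..
drwxr-xr-x  2 agent agent 4096 Dec  6 04:30 pics
scene 560.7508271334116 560.7508271334116 315.40715181532516 243.44607611170022
[[-0.18818853  0.69690422 -0.69203293  1.71833818]
 [ 0.98195453  0.12008168 -0.14610165  0.26620802]
 [-0.01871838 -0.70703953 -0.70692625  1.2643072 ]
 [ 0.          0.          0.          1.        ]]
top 433.1133515231206 433.1133515231206 317.98840685910653 244.36563947395533
[[-6.12361264e-03 -9.94339677e-01  1.06071237e-01  4.59498608e-01]
 [-9.99981089e-01  6.14929908e-03 -8.48936749e-05  1.56023650e-02]
 [-5.67850609e-04 -1.06069751e-01 -9.94358530e-01  1.08458066e+00]
 [ 0.00000000e+00  0.00000000e+00  0.00000000e+00  1.00000000e+00]]
wrist 395.7871348438871 395.7871348438871 321.5269903577446 234.6872235019532
[[ 9.99999226e-01  1.21644407e-03 -2.62279738e-04  1.59525470e-04]
 [ 5.99994928e-04 -2.86674212e-01  9.58027941e-01 -1.79043922e-01]
 [ 1.09019858e-03 -9.58027357e-01 -2.86674720e-01  8.45989688e-02]
 [ 0.00000000e+00  0.00000000e+00  0.0
[... 2326 characters left out ...]
)]
{'time': 1.35, 'joint_positions': array([-1.32611066e+00,  8.72103283e-02,  1.37070741e+00, -1.49475228e-06,
        1.68358297e+00, -1.03087503e-01]), 'qvel': array([-5.53762324e-05,  1.51655627e-04, -8.25660375e-04,  4.64826211e-04,
        5.82686330e-04, -5.60489850e-04]), 'joint_torque': array([-3.67476605e-04, -3.40040195e+01, -3.02592087e+01,  7.17144110e-02,
        2.37338233e-02, -9.36625838e-06]), 'tool_pos': array([ 0.18744981, -0.51709452,  0.20549647]), 'ee_rot': array([-1.57080727e+00, -9.13058575e-05, -1.22302332e+00]), 'wrist_force': array([-0.146455  ,  0.69403675, -1.0917917 ]), 'wrist_torque': array([ 0.01579471,  0.0012056 , -0.01664809]), 'width': 0.0941196344359448}
```

View pictures.

View pics/scene0.png

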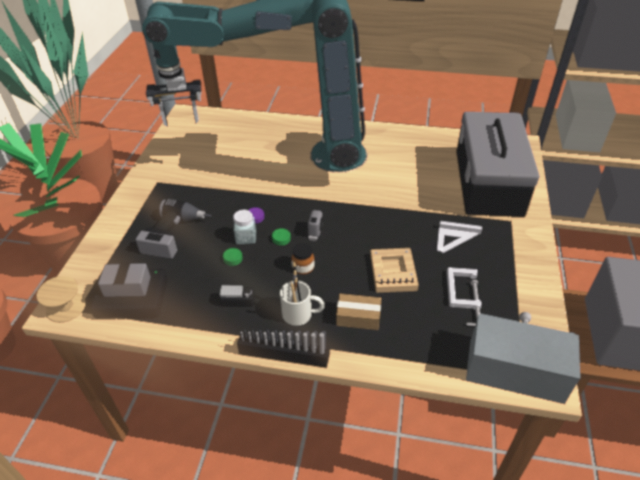

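View pics/top0.png

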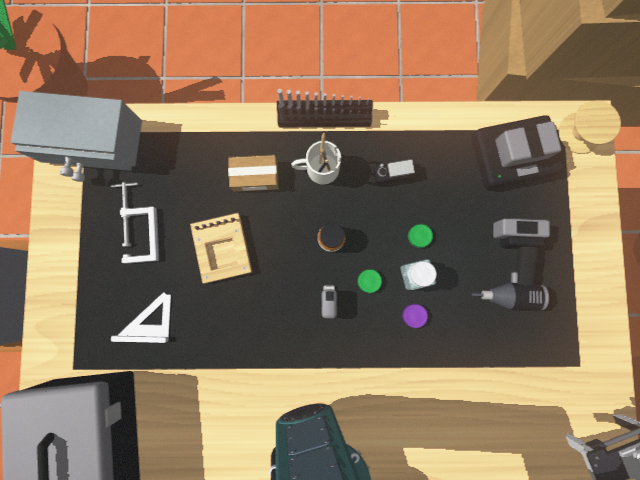

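View pics/wrist0.png

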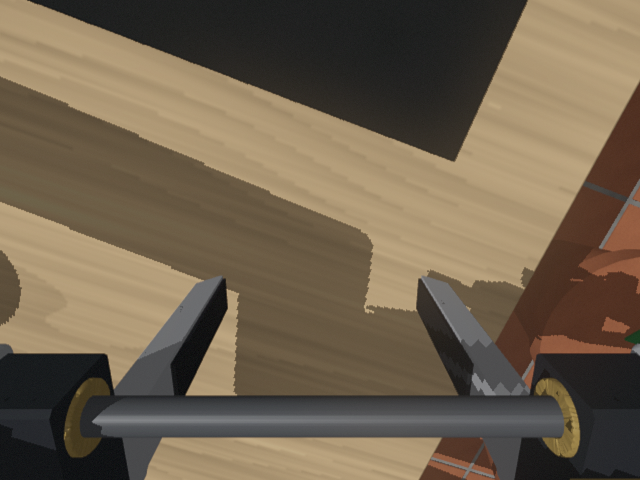

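```bash
cat > h.py <<'E'
import numpy as np, cv2
from scipy.spatial.transform import Rotation as R
from bench import robot
def pose(o=None):
    o=o or robot.get_obs()
    T=np.eye(4);T[:3,:3]=R.from_euler('xyz',o['ee_rot']).as_matrix();T[:3,3]=o['tool_pos'];return T
def shift(target,yaw,T=None):
    "mm shift and rotvec deg in tool axes to TCP target, tool down with yaw(rad)"
    T=pose() if T is None else T
    d=T[:3,:3].T@(np.array(target)-T[:3,3])*1000
    Rt=R.from_euler('xyz',[-np.pi/2,0,yaw]).as_matrix()
    rv=R.from_matrix(T[:3,:3].T@Rt).as_rotvec(degrees=True)
    return d.round(1),rv.round(2)
def snap(n,f):
    T=pose() if n=='wrist' else None
    s=robot.snapshot(n); cv2.imwrite('pics/'+f,s['color'])
    W=T@s['mount'] if n=='wrist' else s['world_from_camera']
    K=np.array([[s['fx'],0,s['cx']],[0,s['fy'],s['cy']],[0,0,1]])
    np.savez(''+f[:-4]+'.npz',W=W,K=K); return s['color'],W,K
def ray(W,K,px):
    d=W[:3,:3]@np.linalg.solve(K,[px[0],px[1],1.]); return W[:3,3],d/np.linalg.norm(d)
def atz(W,K,px,z):
    c,d=ray(W,K,px); return c+d*(z-c[2])/d[2]
def proj(W,K,P):
    P=np.atleast_2d(P); q=(P-W[:3,3])@W[:3,:3]@K.T; return q[:,:2]/q[:,2:]
E
python3 - <<'E'
import cv2
a=cv2.imread('pics/top0.png')
b=cv2.resize(a[240:310,380:460],None,fx=5,fy=5,interpolation=cv2.INTER_CUBIC)
c=cv2.resize(a[205:290,180:260],None,fx=5,fy=5,interpolation=cv2.INTER_CUBIC)
import numpy as np
h=max(b.shape[0],c.shape[0])
b=cv2.copyMakeBorder(b,0,h-b.shape[0],0,0,0);
cv2.imwrite('pics/crop0.png',np.hstack([b,c])[:600])
from h import *
print(shift([0.475,-0.215,0.26],-0.42+0.0))
E
```

```text
(array([-186. ,  -54.5,  373.3]), array([  0.  , -46.01,   0.  ]))
```

View pics/crop0.png

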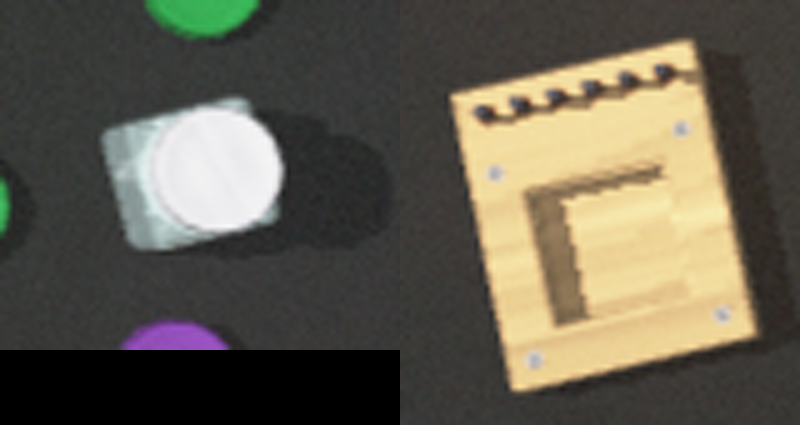

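```bash
python3 - <<'E'
from h import *
print(shift([0.475,-0.222,0.25],-1.344))
E
```

```text
(array([-179.4,  -44.5,  370.9]), array([0.  , 6.93, 0.01]))
```

```bash
python3 -m creep '[[-27,-30,53,0,2,0,0],[-54,-44,106,0,4,0,0],[-81,-44,160,0,6,0,0],[-108,-44,214,0,6.93,0,0],[-135,-44,268,0,6.93,0,0]]' && python3 -m creep '[[-22,0,51,0,0,0,0],[-44,0,103,0,0,0,0],[-44,0,103,0,0,0,0]]'
```

```text
time: 1.98
tool_pos: [0.3945, -0.2973, 0.2498]
ee_rot: [-1.57, -0.001, -1.344]
wrist_force: [0.1, -0.2, -0.6]
width: 0.0938
time: 2.35
tool_pos: [0.486, -0.2302, 0.2489]
ee_rot: [-1.571, 0.001, -1.338]
wrist_force: [0.2, -0.1, 0.3]
width: 0.0941
```

```bash
python3 - <<'E'
from h import *
o=robot.get_obs(); print(o['tool_pos'],o['ee_rot'],o['time'])
snap('wrist','w1.png')
for n in ("lid_top","jar","jar_rim"):
    r=robot.landmark_of(n,'wrist'); print(n,[( [round(v,3) for v in d["point"]],round(d["p"],2)) for d in r][:4])
E
```

```text
[ 0.48597849 -0.23015871  0.2488772 ] [-1.57087483e+00  1.06892244e-03 -1.33802715e+00] 2.35
lid_top [([0.429, -0.011, 0.002], 0.72), ([0.399, -0.218, 0.023], 0.64), ([0.511, -0.463, 0.002], 0.63), ([0.594, -0.238, 0.02], 0.59)]
jar [([0.508, -0.465, 0.004], 0.49)]
jar_rim [([0.427, -0.005, 0.006], 0.37)]
```

View pics/w1.png

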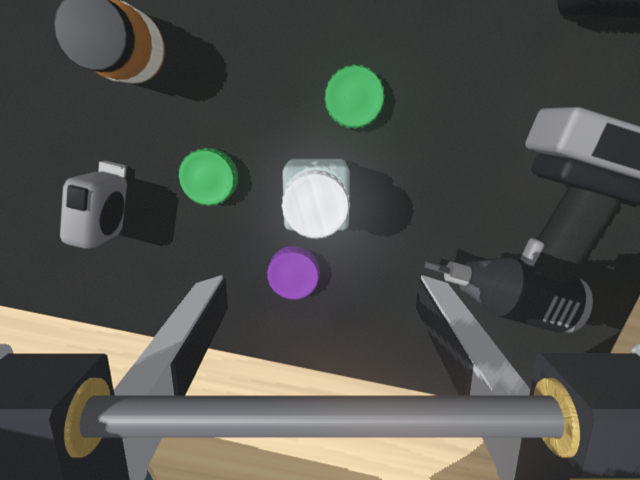

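```bash
python3 - <<'E'
from h import *
a=cv2.imread('pics/w1.png')
b=cv2.resize(a[145:250,265:370],None,fx=5,fy=5,interpolation=cv2.INTER_CUBIC)
cv2.imwrite('pics/crop1.png',b)
g=cv2.cvtColor(a,cv2.COLOR_BGR2GRAY)
m=(g>200).astype(np.uint8); m[:140]=0;m[250:]=0;m[:,:260]=0;m[:,360:]=0
cs,_=cv2.findContours(m,0,cv2.CHAIN_APPROX_NONE); c=max(cs,key=cv2.contourArea); print(cv2.fitEllipse(cv2.convexHull(c)),cv2.contourArea(c))
z=np.load('w1.npz');e=cv2.fitEllipse(cv2.convexHull(c))[0]
for h in (.090,.095,.1): print(atz(z['W'],z['K'],e,h))
s=np.load('w1.npz')
E
```

```text
((314.2056579589844, 202.24598693847656), (65.63624572753906, 70.41962432861328), 170.58905029296875) 3301.0
[ 0.49701831 -0.22077876  0.09      ]
[ 0.49807424 -0.2206324   0.095     ]
[ 0.49913017 -0.22048603  0.1       ]
```

View pics/crop1.png

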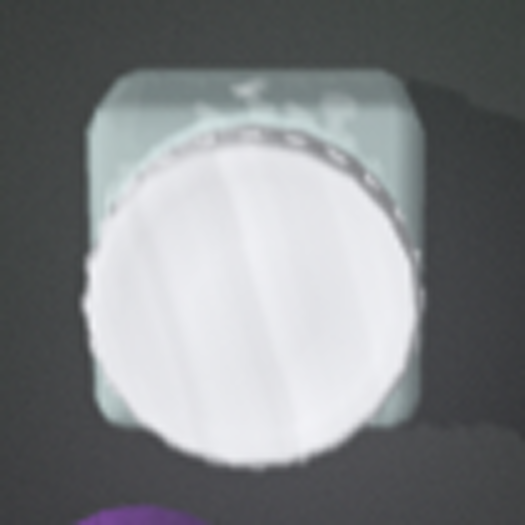

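```bash
python3 - <<'E'
from h import *
o=robot.get_obs(); print(o['tool_pos'],o['ee_rot'],o['time'])
print(shift([0.4985,-0.2215,0.16],-1.338))
E
```

```text
[ 0.48305971 -0.23362038  0.24955263] [-1.57126906e+00 -4.12150276e-04 -1.34537499e+00] 2.55
(array([-8.4, 89.5, 17.8]), array([ 0.03, -0.42,  0.02]))
```

```bash
python3 -m creep '[[-4,40,9,0,-0.4,0,0],[-8.4,80,17.8,0,-0.4,0,0],[-8.4,89.5,17.8,0,-0.4,0,0],[-8.4,89.5,17.8,0,-0.4,0,0]]'; python3 - <<'E'
from h import *
o=robot.get_obs(); print(o['tool_pos'],o['ee_rot'],o['time'])
a,W,K=snap('wrist','w2.png')
for n in ("lid_top","jar","jar_rim"):
    r=robot.landmark_of(n,'wrist'); print(n,[( [round(v,3) for v in d["point"]],round(d["p"],2)) for d in r][:4])
E
```

```text
time: 3.05
tool_pos: [0.4986, -0.2216, 0.1603]
ee_rot: [-1.571, -0.0, -1.339]
wrist_force: [0.6, 0.3, 0.5]
width: 0.0937
[ 0.49857094 -0.22155817  0.16031328] [-1.57120541e+00 -1.36954487e-04 -1.33860888e+00] 3.05
lid_top [([0.595, -0.236, 0.022], 0.95), ([0.481, -0.11, 0.021], 0.94), ([0.395, -0.217, 0.024], 0.87)]
jar [([0.498, -0.224, 0.004], 0.71)]
jar_rim []
```

View pics/w2.png

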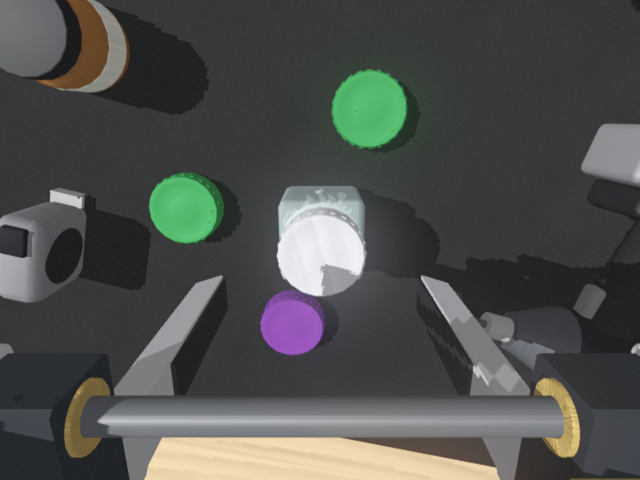

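```bash
python3 - <<'E'
from h import *
a=cv2.imread('pics/w2.png')
b=cv2.resize(a[175:305,255:385],None,fx=4.6,fy=4.6,interpolation=cv2.INTER_CUBIC)
cv2.imwrite('pics/crop2.png',b)
A=[]
for f,e in (('w1',(315.0,203.0)),('w2',(321.5,253.0))):
    z=np.load(f+'.npz'); c,d=ray(z['W'],z['K'],e); P=np.eye(3)-np.outer(d,d); A.append((P,P@c)); print(c)
print(np.linalg.solve(A[0][0]+A[1][0],A[0][1]+A[1][1]))
z=np.load('w2.npz')
# predict lid top circle & body outlines
c=np.array([.4985,-.2215]); t=np.linspace(0,6.283,60)
im=b.copy()
ya=0.2328
def draw(P,col):
    q=((proj(z['W'],z['K'],P)-[255,175]+.5)*4.6).astype(int); cv2.polylines(im,[q],True,col,1)
draw(np.c_[c[0]+.029*np.cos(t),c[1]+.029*np.sin(t),0*t+.095],(0,0,255))
Rz=np.array([[np.cos(ya),-np.sin(ya)],[np.sin(ya),np.cos(ya)]])
s=np.array([[1,1],[1,-1],[-1,-1],[-1,1]])*.031@Rz.T+c
for h in (0,.066): draw(np.c_[s,[h]*4],(255,0,0))
cv2.imwrite('pics/crop2b.png',im)
E
```

```text
[ 0.5683813  -0.21088708  0.42791432]
[ 0.5809928  -0.20211003  0.33932278]
[ 0.49790671 -0.22156158  0.09620059]
```

View pics/crop2b.png

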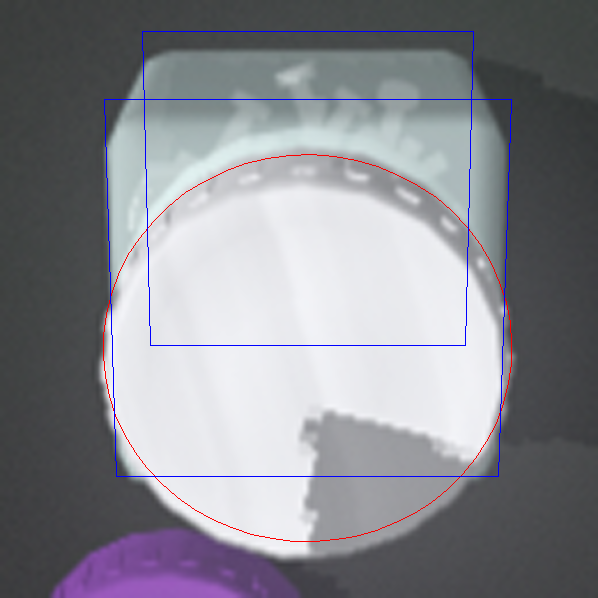

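```bash
python3 -m creep '[[0,45,-2.5,0,0,0,0],[0,90,-2.5,0,0,0,0],[0,120,-2.5,0,0,0,0],[0,131,-2.5,0,0,0,0],[0,131,-2.5,0,0,0,0]]'; python3 -m creep '[[0,0,0,0,0,0,0],[0,0,0,0,0,0,255],[0,0,0,0,0,0,255],[0,0,0,0,0,0,255],[0,0,0,0,0,0,255]]';python3 - <<'E'
from h import *
o=robot.get_obs(); print(o)
a,W,K=snap('wrist','w3.png')
E
```

```text
time: 3.88
tool_pos: [0.4972, -0.2215, 0.0296]
ee_rot: [-1.57, -0.001, -1.337]
wrist_force: [0.4, 0.1, 0.4]
width: 0.0937
time: 4.5
tool_pos: [0.497, -0.2214, 0.0292]
ee_rot: [-1.571, -0.001, -1.337]
wrist_force: [0.1, -1.0, 0.8]
width: 0.062
{'time': 4.5, 'joint_positions': array([-5.23122032e-01,  1.75904354e-01,  1.63106298e+00, -3.52440370e-04,
        1.33395767e+00,  8.13946961e-01]), 'qvel': array([-0.00226101,  0.00234367, -0.00209326,  0.00286484,  0.00062587,
       -0.00014777]), 'joint_torque': array([ 3.30717824e-01, -3.48708594e+01, -2.71551687e+01,  1.90236024e-01,
        5.07030333e-02,  4.97806293e-03]), 'tool_pos': array([ 0.49701477, -0.22143637,  0.02918774]), 'ee_rot': array([-1.57054623e+00, -7.07535661e-04, -1.33698650e+00]), 'wrist_force': array([ 0.07146561, -0.97389906,  0.76400345]), 'wrist_torque': array([-0.07687926, -0.0074203 , -0.00738106]), 'width': 0.06196809404342403}
```

View pics/w3.png

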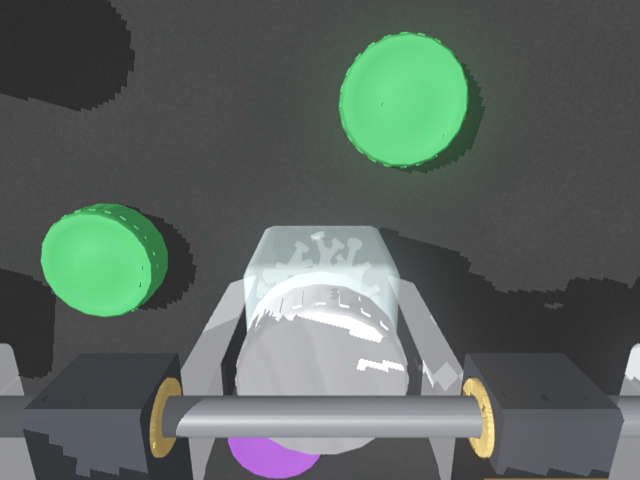

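```bash
python3 -m creep '[[0,-3,0,0,0,0,255],[0,-15,0,0,0,0,255],[0,-50,0,0,0,0,255],[0,-95,0,0,0,0,255],[0,-130,0,0,0,0,255]]'; python3 - <<'E'
from h import *
print(robot.get_obs()['wrist_torque'])
s=robot.snapshot('top'); W,K=s['world_from_camera'],np.array([[s['fx'],0,s['cx']],[0,s['fy'],s['cy']],[0,0,1]])
px=[(190,224),(239,212.6),(251.4,272.4),(202.4,283.4)]
P=np.array([atz(W,K,(u-.5,v-.5),.024) for u,v in px]); print(P.round(4))
d=np.diff(np.vstack([P,P[:1]]),axis=0)[:,:2]; print(np.linalg.norm(d,axis=1), np.degrees(np.arctan2(d[:,1],d[:,0])))
c=P[:,:2].mean(0); print(c, )
for ya in (np.radians(12.5),):
    print('origin',c-0.015*np.array([np.cos(ya),np.sin(ya)]))
for c_ in ('top','scene'):
    if c_=='scene': robot.snapshot('scene')
    for n in ('holder','pocket'): print(n,c_,[( [round(v,4) for v in d["point"]],round(d["p"],2)) for d in robot.landmark_of(n,c_)][:2])
E
```

```text
time: 5.18
tool_pos: [0.4971, -0.2212, 0.1613]
ee_rot: [-1.57, -0.001, -1.337]
wrist_force: [0.5, 0.5, -4.3]
width: 0.0619
[-0.03274214 -0.0392893  -0.03710684]
[[0.6266 0.3333 0.024 ]
 [0.6544 0.2124 0.024 ]
 [0.5059 0.18   0.024 ]
 [0.4798 0.2993 0.024 ]]
[0.12410865 0.15197409 0.12210134 0.1505977 ] [ -77.02827474 -167.72312169  102.33104138   13.03714071]
[0.56667757 0.25625308]
origin [0.55203313 0.25300648]
holder top [([0.5498, 0.2524, 0.0048], 0.78)]
pocket top [([0.5525, 0.2558, 0.0102], 0.75)]
holder scene [([0.5486, 0.2501, 0.0051], 0.65)]
pocket scene [([0.5536, 0.2558, 0.0042], 0.79), ([0.4957, -0.222, 0.2076], 0.6)]
```

```bash
python3 - <<'E'
from h import *
print(shift([.482,.238,.161],-1.350))
E
```

```text
(array([-449.2,   -3.6,   93. ]), array([ 0.2 ,  0.75, -0.18]))
```

```bash
python3 -m creep '[[-20,0,4,0,0,0,255],[-60,0,12.5,0,0,0,255],[-115,0,24,0,0,0,255],[-170,0,35,0,0,0,255],[-225,0,46.5,0,0,0,255]]'; python3 -m creep '[[-55,0,11.5,0,0,0,255],[-110,0,23,0,0.3,0,255],[-165,0,34,0,0.7,0,255],[-205,0,43,0,0.7,0,255],[-224,0,46.5,0,0.7,0,255]]';  python3 -m creep '[[0,0,0,0,0,0,255],[0,0,0,0,0,0,255]]'; python3 - <<'E'
from h import *
o=robot.get_obs(); print(o['tool_pos'],o['ee_rot'],o['time'])
a,W,K=snap('wrist','w4.png')
for n in ("holder","pocket"):
    r=robot.landmark_of(n,'wrist'); print(n,[( [round(v,4) for v in d["point"]],round(d["p"],2)) for d in r][:4])
E
```

```text
time: 6.1
tool_pos: [0.4884, 0.0113, 0.1575]
ee_rot: [-1.573, 0.001, -1.337]
wrist_force: [1.6, 0.1, -4.3]
width: 0.0619
time: 6.72
tool_pos: [0.4813, 0.2397, 0.1574]
ee_rot: [-1.574, 0.0, -1.346]
wrist_force: [0.3, -0.2, -4.5]
width: 0.0617
time: 6.98
tool_pos: [0.4831, 0.2359, 0.1585]
ee_rot: [-1.572, -0.001, -1.35]
wrist_force: [0.0, -0.1, -4.2]
width: 0.0618
[0.48312498 0.23589676 0.15852208] [-1.57187512e+00 -1.21038834e-03 -1.35031586e+00] 6.975
holder [([0.5494, 0.2545, 0.0076], 0.87), ([0.4807, 0.2376, 0.2104], 0.72)]
pocket [([0.5529, 0.2563, 0.0084], 0.73)]
```

View pics/w4.png

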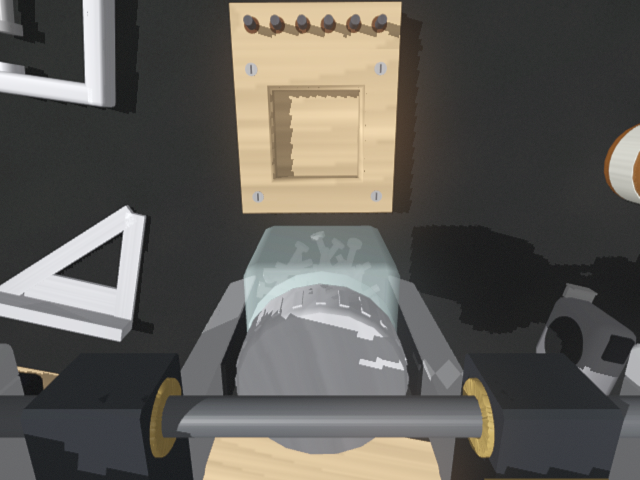

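```bash
cat > fit.py <<'E'
from h import *
z=np.load('w4.npz');W,K=z['W'],z['K']
a=cv2.imread('pics/w4.png')
def model(p,P):
    c,s=np.cos(p[2]),np.sin(p[2]); P=np.array(P,float); return np.c_[p[0]+c*P[:,0]-s*P[:,1],p[1]+s*P[:,0]+c*P[:,1],P[:,2]]
def overlay(p,f,x0=220,y0=0,w=190,h=140,k=4.2):
    im=cv2.resize(a[y0:y0+h,x0:x0+w],None,fx=k,fy=k,interpolation=cv2.INTER_CUBIC)
    def dr(P,col):
        q=((proj(W,K,model(p,P))-[x0,y0]+.5)*k).astype(int); cv2.polylines(im,[q],True,col,1)
    sq=lambda r,zz:[[r,r,zz],[r,-r,zz],[-r,-r,zz],[-r,r,zz]]
    dr([[.09,.06,.024],[.09,-.06,.024],[-.06,-.06,.024],[-.06,.06,.024]],(0,0,255))
    dr(sq(.036,.024),(255,0,0)); dr(sq(.033,.021),(0,200,0)); dr(sq(.033,.006),(255,0,255))
    cv2.imwrite('pics/'+f,im)
E
python3 - <<'E'
from fit import *
from scipy.optimize import least_squares
C=[[.09,.06,.024],[.09,-.06,.024],[-.06,-.06,.024],[-.06,.06,.024]]
px=np.array([(230,3),(401,2),(392,212),(243,213)],float)-.5
r=least_squares(lambda p:(proj(W,K,model(p,C))-px).ravel(),[.55,.253,.221]); print(r.x,np.degrees(r.x[2]),r.fun.round(1))
overlay(r.x,'ov4.png',y0=70,h=145)
# height free
C2=lambda zz:[[x,y,zz] for x,y,_ in C]
r2=least_squares(lambda p:(proj(W,K,model(p,C2(p[3])))-px).ravel(),[.55,.253,.221,.024]); print(r2.x,r2.fun.round(1))
E
```

```text
[0.55138343 0.25529043 0.22752139] 13.036015152302424 [ 0.2  0.9 -0.2  0.8 -0.7 -1.1  0.6 -1.2]
[0.55119438 0.25521545 0.22751592 0.02649794] [-0.5  0.3  0.5  0.1 -0.1 -0.2  0.1 -0.3]
```

View pics/ov4.png

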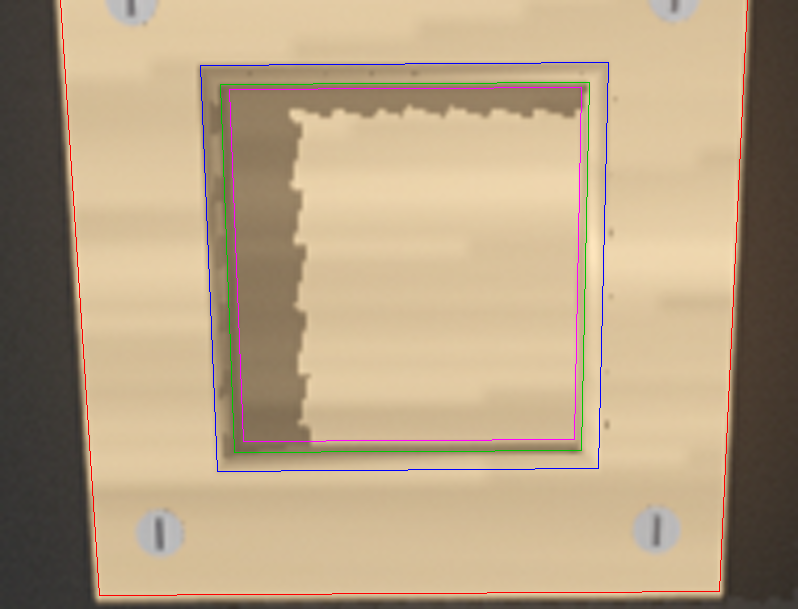

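```bash
python3 - <<'E'
from h import *
z=np.load('w4.npz');K=z['K']
from bench import robot
M=np.linalg.inv(pose())@z['W']   # mount (pose unchanged)
a=cv2.imread('pics/w4.png'); x0,y0,w,h,k=220,200,200,140,4
im=cv2.resize(a[y0:y0+h,x0:x0+w],None,fx=k,fy=k,interpolation=cv2.INTER_CUBIC)
yb=.0292
def dr(P,col):
    q=((proj(M,K,P)-[x0,y0]+.5)*k).astype(int); cv2.polylines(im,[q],True,col,1)
for dz,col in ((0,(0,0,255)),(-.002,(0,255,0))):
    for H in (0,.066):
        dr(np.array([[x*.031,yb-H,dz+zz*.031] for x,zz in ((1,1),(1,-1),(-1,-1),(-1,1))]),col)
    t=np.linspace(0,6.28,80)
    for H in (.076,.095): dr(np.c_[.029*np.cos(t),0*t+yb-H,dz+.029*np.sin(t)],col)
cv2.imwrite('pics/ovj.png',im)
E
```

```text
(no output)
```

View pics/ovj.png

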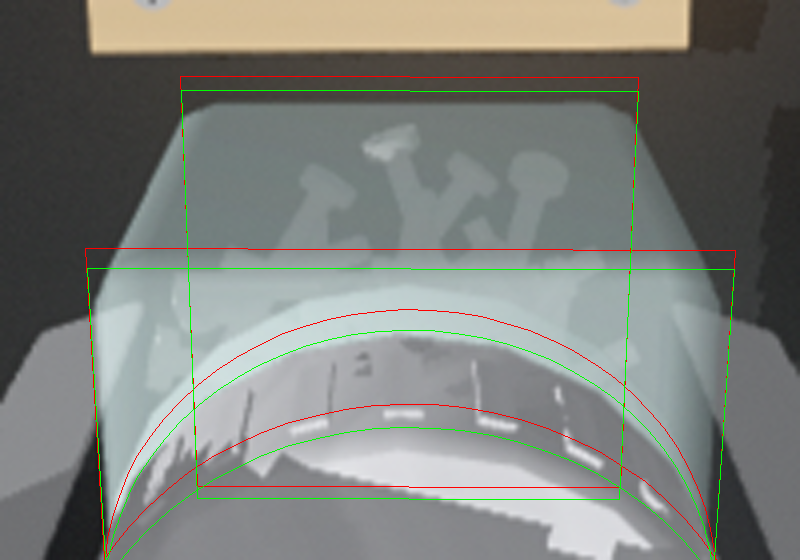

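```bash
python3 - <<'E'
from h import *
print(pose()); print(shift([.5535,.2558,.065],-1.3433))
E
```

```text
[[ 2.17661963e-01 -4.95269873e-05  9.76024214e-01  4.83551807e-01]
 [-9.76024082e-01 -5.34797426e-04  2.17661907e-01  2.35752595e-01]
 [ 5.11195099e-04 -9.99999856e-01 -1.64744590e-04  1.58947004e-01]
 [ 0.00000000e+00  0.00000000e+00  0.00000000e+00  1.00000000e+00]]
(array([-4.4, 93.9, 72.7]), array([ 0.01, -0.46,  0.03]))
```

```bash
python3 -m creep '[[-2,0,30,0,-0.4,0,255],[-4.4,20,72.7,0,-0.4,0,255],[-4.4,60,72.7,0,-0.4,0,255],[-4.4,94,72.7,0,-0.4,0,255],[-4.4,94,72.7,0,-0.4,0,255]]'; python3 -m creep '[[0,0,0,0,0,0,255],[0,0,0,0,0,0,255]]'; python3 - <<'E'
from h import *
o=robot.get_obs(); print(o['tool_pos'],o['ee_rot'],o['time'])
a,W,K=snap('wrist','w5.png')
x0,y0,w,h,k=220,120,200,145,4
im=cv2.resize(a[y0:y0+h,x0:x0+w],None,fx=k,fy=k,interpolation=cv2.INTER_CUBIC); cv2.imwrite('pics/w5c.png',im)
E
```

```text
time: 7.75
tool_pos: [0.5507, 0.2553, 0.0608]
ee_rot: [-1.58, -0.001, -1.344]
wrist_force: [-0.1, 0.4, -5.1]
width: 0.0621
time: 8.0
tool_pos: [0.555, 0.2578, 0.0679]
ee_rot: [-1.566, 0.0, -1.343]
wrist_force: [-0.1, -1.0, -4.1]
width: 0.0618
[0.55496845 0.25775943 0.06787178] [-1.56574560e+00  4.70113355e-04 -1.34259382e+00] 8.0
```

View pics/w5.png

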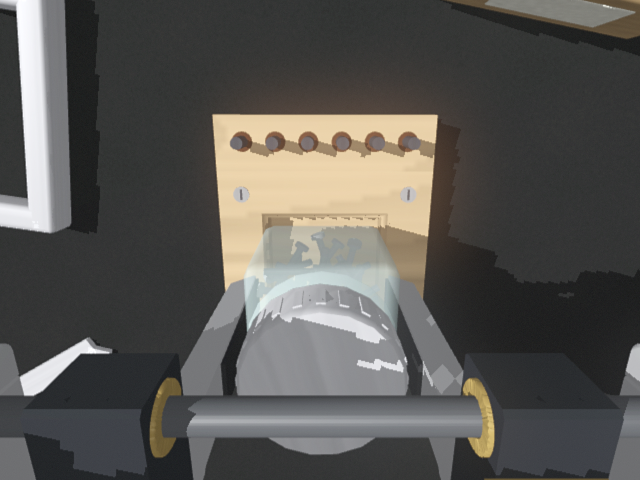

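View pics/w5c.png

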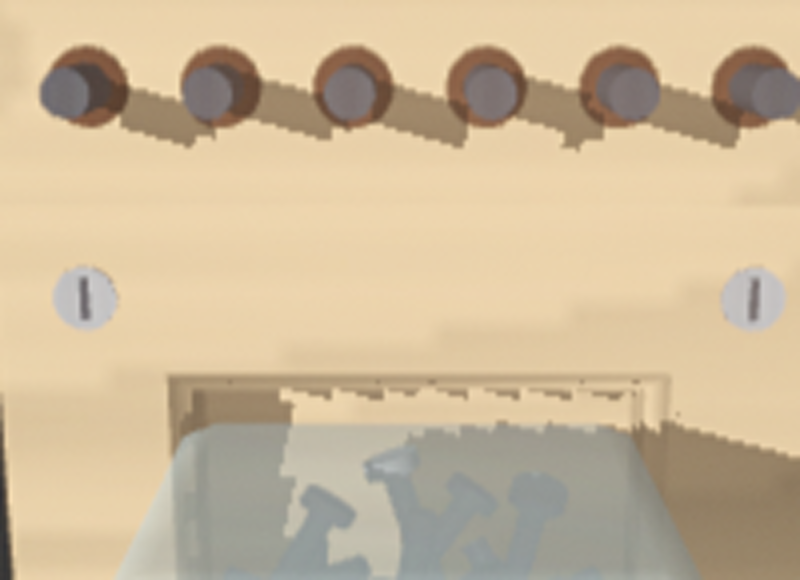

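```bash
python3 -m creep '[[0,0,0,0,0,0,255],[0,0,0,0,0,0,255],[0,0,0,0,0,0,255],[0,0,0,0,0,0,255]]'; python3 - <<'E'
from h import *
o=robot.get_obs(); print(o['tool_pos'],o['ee_rot'],o['time'],o['qvel'])
a,W,K=snap('wrist','w6.png')
x0,y0,w,h,k=220,120,200,145,4
im=cv2.resize(a[y0:y0+h,x0:x0+w],None,fx=k,fy=k,interpolation=cv2.INTER_CUBIC)
M=np.linalg.inv(pose(o))@W
def dr(W,P,col):
    q=((proj(W,K,P)-[x0,y0]+.5)*k).astype(int); cv2.polylines(im,[q],True,col,1)
import fit
p=[.5513,.2553,.2275]
sq=lambda r,zz:[[r,r,zz],[r,-r,zz],[-r,-r,zz],[-r,r,zz]]
dr(W,fit.model(p,sq(.036,.024)),(255,0,0));dr(W,fit.model(p,sq(.033,.021)),(0,200,0))
dr(W,fit.model(p,[[.09,.06,.024],[.09,-.06,.024],[-.06,-.06,.024],[-.06,.06,.024]]),(0,0,255))
for dz in (-.0026,): dr(M,np.array([[x*.031,.0292,dz+zz*.031] for x,zz in ((1,1),(1,-1),(-1,-1),(-1,1))]),(0,0,255))
cv2.imwrite('pics/w6c.png',im)
E
```

```text
time: 8.55
tool_pos: [0.5532, 0.2574, 0.0649]
ee_rot: [-1.571, -0.0, -1.342]
wrist_force: [-0.8, 0.9, -4.3]
width: 0.062
[0.55320443 0.25741813 0.06486778] [-1.57096264e+00 -9.96000016e-05 -1.34219032e+00] 8.55 [-0.00190339  0.00180251  0.00021757  0.00149336  0.00045841  0.00031   ]
```

View pics/w6c.png

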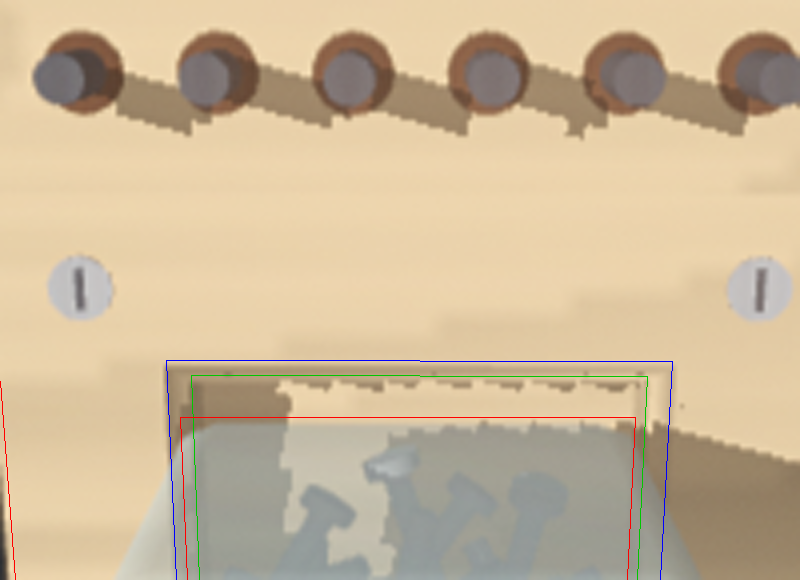

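```bash
python3 -m creep '[[1.6,3,0.3,0,0,0,255],[1.6,8,0.3,0,0,0,255],[1.6,12,0.3,0,0,0,255],[1.6,16,0.3,0,0,0,255],[1.6,18,0.3,0,0,0,255]]';python3 -m creep '[[0,1,0,0,0,0,255],[0,2,0,0,0,0,255],[0,3,0,0,0,0,255],[0,4,0,0,0,0,255],[0,5,0,0,0,0,255]]'; python3 - <<'E'
from h import *
o=robot.get_obs(); print(o['tool_pos'],o['ee_rot'],o['time'],o['wrist_force'],o['wrist_torque'])
E
```

```text
time: 9.22
tool_pos: [0.5537, 0.2558, 0.0464]
ee_rot: [-1.572, -0.0, -1.342]
wrist_force: [-0.2, 0.5, -3.5]
width: 0.0621
time: 9.85
tool_pos: [0.554, 0.2559, 0.0419]
ee_rot: [-1.571, -0.0, -1.342]
wrist_force: [-0.7, 0.5, -4.0]
width: 0.062
[0.55399228 0.25591958 0.04193862] [-1.57061489e+00 -8.90596923e-05 -1.34221644e+00] 9.85 [-0.67887356  0.53882609 -3.98365802] [ 0.03099592 -0.01625026 -0.00852986]
```

```bash
python3 -m creep '[[0,1.2,0,0,0,0,255],[0,2.4,0,0,0,0,255],[0,3.6,0,0,0,0,255],[0,4.6,0,0,0,0,255],[0,5.6,0,0,0,0,255]]';python3 -m creep '[[0,0.4,0,0,0,0,255],[0,0.8,0,0,0,0,255],[0,1.2,0,0,0,0,255]]'
```

```text
time: 10.48
tool_pos: [0.5539, 0.2559, 0.0363]
ee_rot: [-1.571, -0.0, -1.342]
wrist_force: [0.0, 0.2, -4.6]
width: 0.0619
time: 10.85
tool_pos: [0.554, 0.2559, 0.0352]
ee_rot: [-1.571, -0.0, -1.342]
wrist_force: [-0.5, -0.0, -4.0]
width: 0.0616
```

```bash
python3 -m creep '[[0,0.4,0,0,0,0,255],[0,0.4,0,0,0,0,255]]'; python3 -m creep '[[0,0.4,0,0,0,0,255],[0,0.4,0,0,0,0,255]]'; python3 -m creep '[[0,0.4,0,0,0,0,255],[0,0.4,0,0,0,0,255]]'
```

```text
time: 11.1
tool_pos: [0.554, 0.2559, 0.0352]
ee_rot: [-1.57, -0.0, -1.342]
wrist_force: [-1.5, -0.8, -1.4]
width: 0.0616
time: 11.35
tool_pos: [0.554, 0.2559, 0.0352]
ee_rot: [-1.57, -0.0, -1.342]
wrist_force: [-2.5, -2.4, 2.9]
width: 0.0618
time: 11.6
tool_pos: [0.554, 0.256, 0.0352]
ee_rot: [-1.57, -0.0, -1.342]
wrist_force: [-4.2, -1.4, 5.6]
width: 0.0618
```

```bash
python3 -m creep '[[0,-0.9,0,0,0,0,255],[0,-0.9,0,0,0,0,0],[0,-0.9,0,0,0,0,0],[0,-0.9,0,0,0,0,0]]'; python3 -m creep '[[0,-30,0,0,0,0,0],[0,-80,0,0,0,0,0],[0,-120,0,0,0,0,0],[0,-125,0,0,0,0,0],[0,-125,0,0,0,0,0]]';python3 -m creep '[[0,0,0,0,0,0,0],[0,0,0,0,0,0,0],[0,0,0,0,0,0,0]]'; python3 - <<'E'
from h import *
a,W,K=snap('wrist','w7.png'); o=robot.get_obs(); print(o['tool_pos'],o['ee_rot'],o['time'])
E
```

```text
time: 12.1
tool_pos: [0.5542, 0.256, 0.0347]
ee_rot: [-1.57, -0.0, -1.342]
wrist_force: [0.1, 0.2, -0.7]
width: 0.0886
time: 12.72
tool_pos: [0.5538, 0.2559, 0.1591]
ee_rot: [-1.571, -0.0, -1.342]
wrist_force: [-0.2, -0.1, -0.7]
width: 0.0938
time: 13.1
tool_pos: [0.5535, 0.2558, 0.1587]
ee_rot: [-1.573, -0.0, -1.342]
wrist_force: [-0.1, -0.5, 0.7]
width: 0.0942
[0.55366773 0.25582065 0.15904798] [-1.57208292e+00 -2.57042811e-04 -1.34221970e+00] 13.15
```

View pics/w7.png

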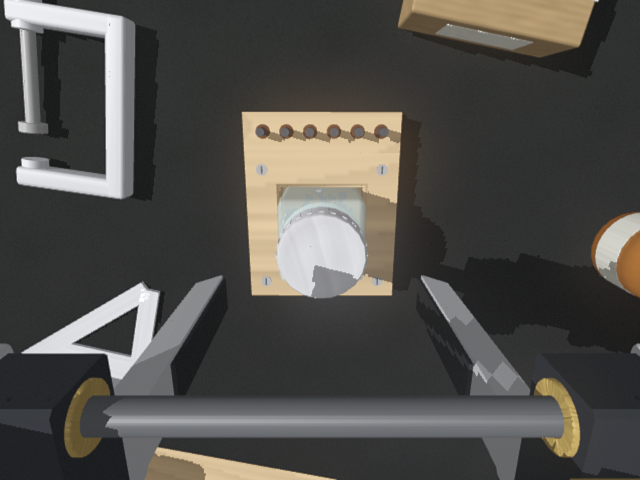

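Jar sits square in the pocket; lid centre near (322,253). Now a quarter turn to separate camera-mount error from lid position.

```bash
python3 -m creep '[[0,0,0,0,-8,0,0],[0,0,0,0,-18,0,0],[0,0,0,0,-28,0,0],[0,0,0,0,-38,0,0],[0,0,0,0,-48,0,0]]'; python3 -m creep '[[0,0,0,0,-10,0,0],[0,0,0,0,-20,0,0],[0,0,0,0,-30,0,0],[0,0,0,0,-38,0,0],[0,0,0,0,-42,0,0]]';python3 -m creep '[[0,0,0,0,0,0,0],[0,0,0,0,0,0,0],[0,0,0,0,0,0,0],[0,0,0,0,0,0,0]]'; python3 - <<'E'
from h import *
a,W,K=snap('wrist','w8.png'); o=robot.get_obs(); print(o['tool_pos'],o['ee_rot'],o['time'])
E
```

```text
time: 13.78
tool_pos: [0.5539, 0.2559, 0.1597]
ee_rot: [-1.571, 0.0, -0.499]
wrist_force: [-0.2, -0.2, -0.3]
width: 0.0942
time: 14.4
tool_pos: [0.5539, 0.2559, 0.1597]
ee_rot: [-1.571, 0.0, 0.231]
wrist_force: [0.0, -0.2, 0.1]
width: 0.0944
time: 14.9
tool_pos: [0.5539, 0.2559, 0.1598]
ee_rot: [-1.571, 0.0, 0.228]
wrist_force: [0.2, -0.5, 0.4]
width: 0.0942
[0.55391702 0.25590517 0.15981712] [-1.57090320e+00  8.05275306e-05  2.28388204e-01] 14.95
```

View pics/w8.png

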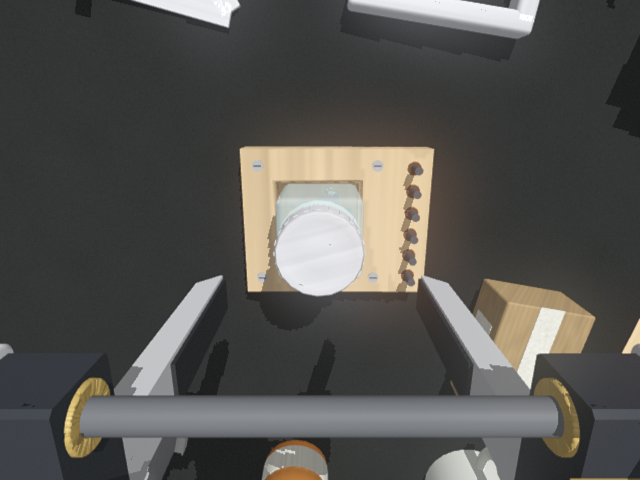

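```bash
python3 - <<'E'
from h import *
a=cv2.imread('pics/w7.png');b=cv2.imread('pics/w8.png')
k=4
A=cv2.resize(a[100:240,225:425],None,fx=k,fy=k,interpolation=cv2.INTER_CUBIC);cv2.imwrite('pics/c7.png',A)
B=cv2.resize(b[140:285,230:430],None,fx=k,fy=k,interpolation=cv2.INTER_CUBIC);cv2.imwrite('pics/c8.png',B)
C=cv2.resize(np.hstack([a[190:305,270:375],b[190:305,265:370]]),None,fx=3.8,fy=3.8,interpolation=cv2.INTER_CUBIC);cv2.imwrite('pics/c78.png',C)
E
```

```text
(no output)
```

View pics/c7.png

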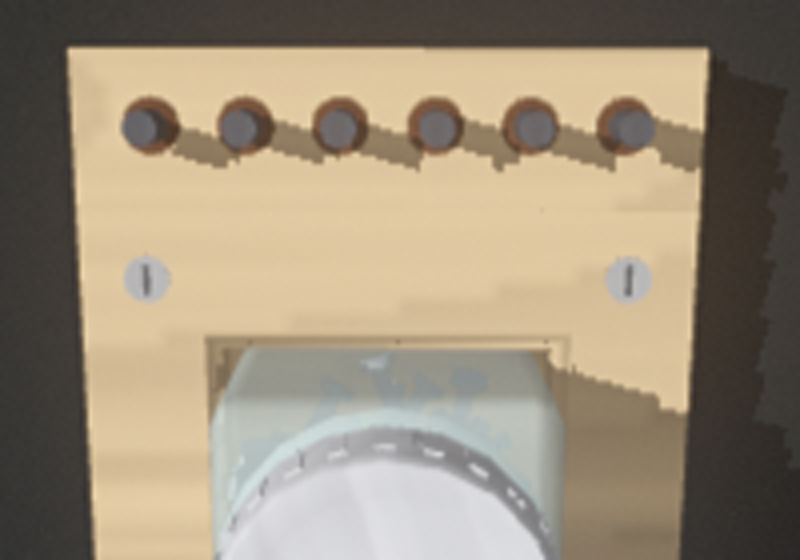

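View pics/c8.png

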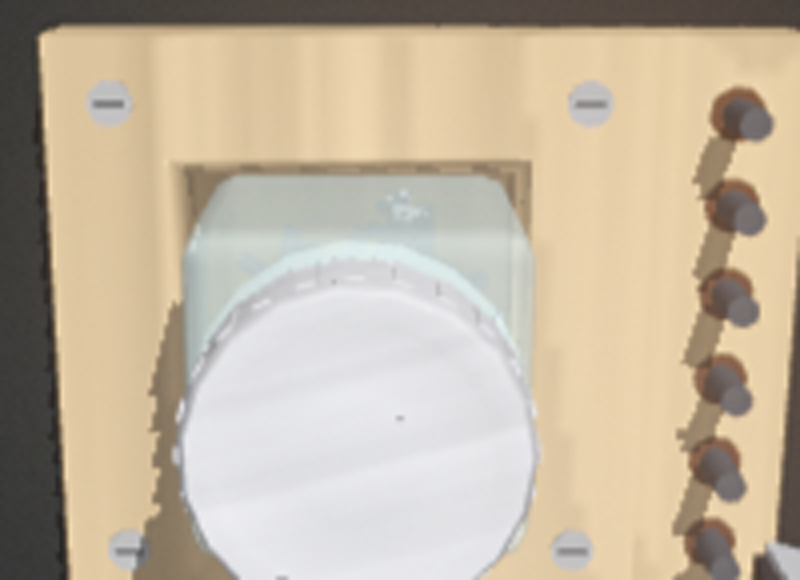

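View pics/c78.png

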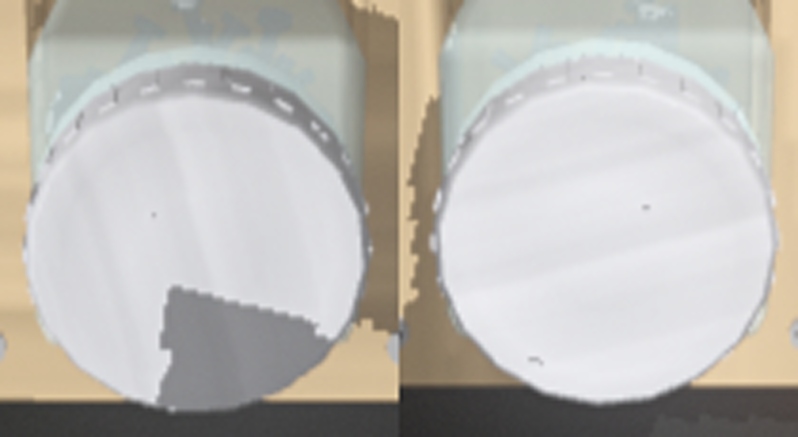

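```bash
python3 - <<'E'
from h import *
import fit
from scipy.optimize import least_squares
obs=[('w4',[(1,1,251.5,69.3),(1,-1,381,68.8),(-1,1,258,197),(-1,-1,376,196.3)]),
('w7',[(1,1,261.75,169.75),(1,-1,382.25,169.75)]),
('w8',[(-1,1,257.25,166),(1,1,377.75,166),(-1,-1,262,277.5),(1,-1,373,277.5)])]
mount=robot  # poses: recover T from W and mount
s=robot.snapshot('wrist'); mnt=s['mount']
D={f:(np.load(f+'.npz')['W'],np.load(f+'.npz')['K']) for f,_ in obs}
Wd=lambda f,d:(lambda T:T@np.block([[np.eye(3),np.array([[d[0]],[0],[d[1]]])],[np.zeros((1,3)),np.ones((1,1))]])@mnt)(D[f][0]@np.linalg.inv(mnt))
def res(q):
    r=[]
    for f,L in obs:
        P=[[a*q[3],b*q[3],.024] for a,b,_,_ in L]
        r.append((proj(Wd(f,q[4:6]),D[f][1],fit.model(q[:3],P))-np.array([[u-.5,v-.5] for *_,u,v in L])).ravel())
    return np.concatenate(r)
r=least_squares(res,[.551,.255,.2275,.045,0,0]); print(r.x.round(5)); print(r.fun.round(1))
q=r.x; d=q[4:6]
for f,e in (('w7',(321.8,255.5)),('w8',(319.7,253.3))):
  for dd in ((0,0),d): print(f,dd,atz(Wd(f,dd),D[f][1],(e[0]-.5,e[1]-.5),.101))
E
```

```text
[5.5133e-01 2.5511e-01 2.2663e-01 4.7460e-02 2.5000e-04 4.5000e-04]
[-0.   0.5 -0.3  0.3  0.1  0.1  0.2  0.2  0.  -0.7  0.  -0.4  0.1 -0.2
 -0.1  0.1  0.2 -0.1 -0.1  0.2]
w7 (0, 0) [0.55368459 0.25590023 0.101     ]
w7 [0.00024643 0.00045323] [0.55418231 0.25576301 0.101     ]
w8 (0, 0) [0.55309356 0.25649407 0.101     ]
w8 [0.00024643 0.00045323] [0.55323105 0.25699132 0.101     ]
```

```bash
python3 -m creep '[[0,25,0.3,0,0,0,0],[0,55,0.3,0,0,0,0],[0,74,0.3,0,0,0,0],[0,80,0.3,0,0,0,0],[0,80,0.3,0,0,0,0]]'; python3 -m creep '[[0,0,0,0,0,0,0],[0,0,0,0,0,0,0],[0,0,0,0,0,0,255],[0,0,0,0,0,0,255],[0,0,0,0,0,0,255]]'; python3 -m creep '[[0,0,0,0,0,0,255],[0,0,0,0,0,0,255]]'; python3 - <<'E'
from h import *
o=robot.get_obs(); print(o['tool_pos'],o['ee_rot'],o['time'],o['wrist_force'],o['wrist_torque'])
snap('wrist','w9.png')
E
```

```text
time: 15.62
tool_pos: [0.5541, 0.2563, 0.0801]
ee_rot: [-1.571, -0.0, 0.229]
wrist_force: [0.2, -0.7, -0.1]
width: 0.0941
time: 16.25
tool_pos: [0.5539, 0.2562, 0.0799]
ee_rot: [-1.571, -0.0, 0.229]
wrist_force: [0.0, -0.3, 0.5]
width: 0.0675
time: 16.5
tool_pos: [0.5528, 0.2561, 0.0799]
ee_rot: [-1.571, 0.002, 0.229]
wrist_force: [-3.2, -1.5, 2.7]
width: 0.0571
[0.55281063 0.25611575 0.07987598] [-1.57077972  0.00240447  0.22875314] 16.5 [-3.22391041 -1.53551457  2.66255786] [-0.21111754  0.64589807  0.00658209]
```

View pics/w9.png

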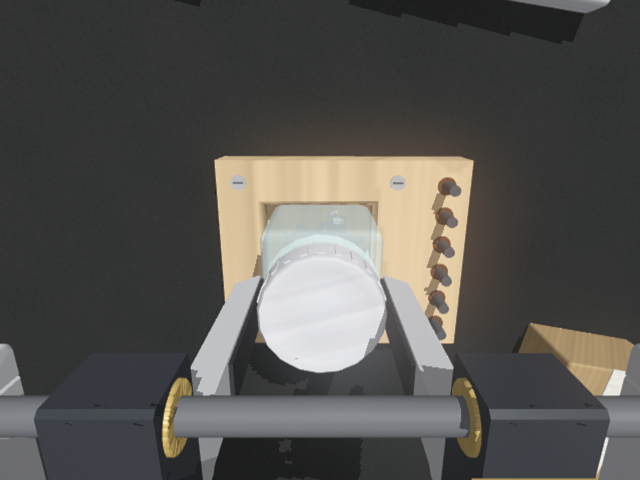

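```bash
cat > s.py <<'E'
from h import *
o=robot.get_obs(); print('t',o['time'],'F',o['wrist_force'].round(1),'M',o['wrist_torque'].round(2),'pos',o['tool_pos'].round(4),'yaw',np.degrees(o['ee_rot'][2]).round(2),'q6',o['joint_positions'][5].round(2))
E
python3 -m creep '[[-1.2,0,0,0,0,0,255],[-1.2,0,0,0,0,0,255],[-1.2,0,0,0,-2,0,255],[-1.2,0,0,0,-4,0,255]]'; python3 s.py; python3 -m creep '[[0,0,0,0,-2,0,255],[0,0,0,0,-4,0,255],[0,0,0,0,-6,0,255]]'; python3 s.py
```

```text
time: 17.05
tool_pos: [0.5526, 0.2556, 0.0798]
ee_rot: [-1.571, 0.001, 0.3]
wrist_force: [-2.8, -1.2, 1.8]
width: 0.0568
t 17.05 F [-2.8 -1.2  1.8] M [-0.29  0.5  -0.24] pos [0.5526 0.2556 0.0798] yaw 17.2 q6 0.04
time: 17.42
tool_pos: [0.5528, 0.2558, 0.0798]
ee_rot: [-1.571, -0.0, 0.405]
wrist_force: [-2.1, -1.8, 0.7]
width: 0.0571
t 17.425 F [-2.1 -1.8  0.7] M [-0.36  0.26 -0.33] pos [0.5528 0.2558 0.0798] yaw 23.22 q6 -0.06
```

```bash
python3 -m creep '[[0,0,0,0,-3,0,255],[0,0,0,0,-6,0,255],[0,0,0,0,-9,0,255],[0,0,0,0,-12,0,255]]'; python3 s.py; python3 -m creep '[[0,0,0,0,-3,0,255],[0,0,0,0,-6,0,255],[0,0,0,0,-9,0,255],[0,0,0,0,-12,0,255]]'; python3 s.py;python3 - <<'E'
from h import *
snap('wrist','w10.png')
E
```

```text
time: 17.92
tool_pos: [0.5524, 0.2558, 0.0799]
ee_rot: [-1.571, 0.001, 0.615]
wrist_force: [-3.3, -1.1, 1.9]
width: 0.057
t 17.925 F [-3.3 -1.1  1.9] M [-0.37  0.54 -0.28] pos [0.5524 0.2558 0.0799] yaw 35.25 q6 -0.27
time: 18.42
tool_pos: [0.5523, 0.256, 0.0802]
ee_rot: [-1.57, 0.001, 0.825]
wrist_force: [-4.5, -1.2, 3.8]
width: 0.0568
t 18.425 F [-4.5 -1.2  3.8] M [-0.34  0.65 -0.36] pos [0.5523 0.256  0.0802] yaw 47.26 q6 -0.48
```

View pics/w10.png

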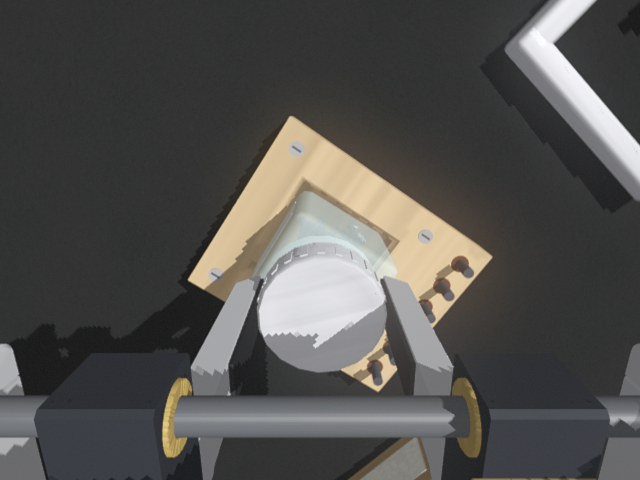

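```bash
python3 -m creep '[[0,0,0,0,-3,0,255],[0,0,0,0,-6,0,255],[0,-0.2,0,0,-9,0,255],[0,-0.4,0,0,-12,0,255]]'; python3 s.py; python3 -m creep '[[0,-0.2,0,0,-2,0,255],[0,-0.4,0,0,-4,0,255],[0,-0.6,0,0,-6,0,255]]'; python3 s.py
```

```text
time: 18.98
tool_pos: [0.5524, 0.2559, 0.0809]
ee_rot: [-1.571, 0.0, 1.034]
wrist_force: [-6.1, -2.8, 4.5]
width: 0.0571
t 18.975 F [-6.1 -2.8  4.5] M [-0.4   0.78 -0.17] pos [0.5524 0.2559 0.0809] yaw 59.22 q6 -0.69
time: 19.35
tool_pos: [0.5523, 0.2559, 0.0814]
ee_rot: [-1.57, 0.001, 1.138]
wrist_force: [-5.0, -2.5, 3.9]
width: 0.0572
t 19.35 F [-5.  -2.5  3.9] M [-0.38  0.78 -0.2 ] pos [0.5523 0.2559 0.0814] yaw 65.19 q6 -0.8
```

```bash
python3 -m creep '[[0,-0.1,0,0,-1.5,0,255],[0,-0.2,0,0,-3,0,255]]'; python3 s.py; python3 -m creep '[[0,-0.1,0,0,-1.5,0,255],[0,-0.2,0,0,-3,0,255]]'; python3 s.py;  python3 -m creep '[[0,-0.1,0,0,-1.5,0,255],[0,-0.2,0,0,-3,0,255]]'; python3 s.py
```

```text
time: 19.6
tool_pos: [0.5524, 0.2558, 0.0816]
ee_rot: [-1.57, 0.001, 1.19]
wrist_force: [-5.6, -1.3, 5.1]
width: 0.0574
t 19.6 F [-5.6 -1.3  5.1] M [-0.37  0.78 -0.16] pos [0.5524 0.2558 0.0816] yaw 68.18 q6 -0.85
time: 19.85
tool_pos: [0.5524, 0.2558, 0.0818]
ee_rot: [-1.571, 0.0, 1.242]
wrist_force: [-4.5, -1.9, 6.2]
width: 0.057
t 19.85 F [-4.5 -1.9  6.2] M [-0.42  0.78 -0.21] pos [0.5524 0.2558 0.0818] yaw 71.18 q6 -0.9
time: 20.1
tool_pos: [0.5525, 0.2559, 0.0818]
ee_rot: [-1.571, 0.0, 1.295]
wrist_force: [-4.0, -1.7, 4.4]
width: 0.0569
t 20.1 F [-4.  -1.7  4.4] M [-0.44  0.79 -0.13] pos [0.5525 0.2559 0.0818] yaw 74.19 q6 -0.95
```

```bash
python3 -m creep '[[0,0,0,0,-1.5,0,255],[0,-0.1,0,0,-3,0,255]]'; python3 s.py; python3 -m creep '[[0,0,0,0,-1.5,0,255],[0,-0.1,0,0,-3,0,255]]'; python3 s.py;  python3 -m creep '[[0,0,0,0,0,0,255],[0,0,0,0,0,0,255]]'; python3 s.py
```

```text
time: 20.35
tool_pos: [0.5525, 0.2559, 0.0818]
ee_rot: [-1.571, 0.0, 1.347]
wrist_force: [-4.6, -1.3, 4.6]
width: 0.0574
t 20.35 F [-4.6 -1.3  4.6] M [-0.35  0.75 -0.14] pos [0.5525 0.2559 0.0818] yaw 77.2 q6 -1.01
time: 20.6
tool_pos: [0.5525, 0.2559, 0.0818]
ee_rot: [-1.571, 0.0, 1.4]
wrist_force: [-4.6, -2.6, 4.5]
width: 0.0573
t 20.6 F [-4.6 -2.6  4.5] M [-0.36  0.75 -0.13] pos [0.5525 0.2559 0.0818] yaw 80.19 q6 -1.06
time: 20.85
tool_pos: [0.5527, 0.2559, 0.0819]
ee_rot: [-1.571, 0.0, 1.398]
wrist_force: [-3.9, -2.5, 5.1]
width: 0.0569
t 20.85 F [-3.9 -2.5  5.1] M [-0.39  0.76 -0.08] pos [0.5527 0.2559 0.0819] yaw 80.12 q6 -1.06
```

```bash
python3 -m creep '[[0,-0.5,0,0,0,0,255],[0,-1,0,0,0,0,255]]'; python3 s.py; python3 -m creep '[[0,-0.5,0,0,0,0,255],[0,-1,0,0,0,0,255]]'; python3 s.py; python3 -m creep '[[0,-0.5,0,0,0,0,255],[0,-1,0,0,0,0,255]]'; python3 s.py; python3 - <<'E'
from h import *
snap('wrist','w11.png'); snap('scene','s11.png')
E
```

```text
time: 21.1
tool_pos: [0.5528, 0.256, 0.0821]
ee_rot: [-1.571, -0.0, 1.398]
wrist_force: [-1.9, -2.0, 0.5]
width: 0.0572
t 21.1 F [-1.9 -2.   0.5] M [-0.18  0.41 -0.15] pos [0.5528 0.256  0.0821] yaw 80.1 q6 -1.06
time: 21.35
tool_pos: [0.5531, 0.256, 0.083]
ee_rot: [-1.571, -0.0, 1.398]
wrist_force: [0.4, -1.4, -1.8]
width: 0.0571
t 21.35 F [ 0.4 -1.4 -1.8] M [-0.09 -0.02 -0.01] pos [0.5531 0.256  0.083 ] yaw 80.1 q6 -1.06
time: 21.6
tool_pos: [0.5529, 0.256, 0.0846]
ee_rot: [-1.571, -0.0, 1.398]
wrist_force: [-1.0, -0.6, -0.7]
width: 0.0572
t 21.6 F [-1.  -0.6 -0.7] M [-0.06 -0.07 -0.03] pos [0.5529 0.256  0.0846] yaw 80.1 q6 -1.06
```

View pics/w11.png

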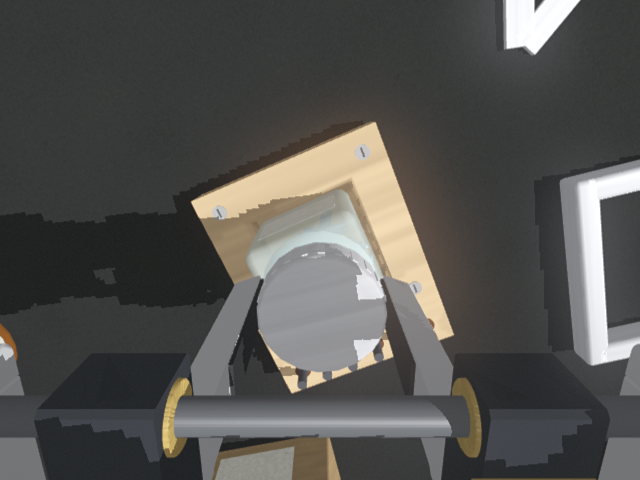

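```bash
python3 -m creep '[[0,-2,0,0,0,0,255],[0,-5,0,0,0,0,255],[0,-9,0,0,0,0,255],[0,-14,0,0,0,0,255],[0,-19,0,0,0,0,255]]'; python3 s.py; python3 -m creep '[[0,-4,0,0,0,0,255],[0,-7.5,0,0,0,0,255],[0,-9.7,0,0,0,0,255],[0,-9.7,0,0,0,0,255],[0,-9.7,0,0,0,0,255]]'; python3 -m creep '[[0,0,0,0,0,0,255],[0,0,0,0,0,0,255],[0,0,0,0,0,0,255]]'; python3 s.py; python3 - <<'E'
from h import *
snap('wrist','w12.png'); snap('scene','s12.png'); snap('top','t12.png')
a=cv2.imread('pics/s12.png'); cv2.imwrite('pics/s12c.png',cv2.resize(a[190:310,330:450],None,fx=5,fy=5,interpolation=cv2.INTER_CUBIC))
for c in ('scene','top','wrist'):
  for n in ('lid','jar_rim','jar','lid_top'): print(c,n,[( [round(v,4) for v in d["point"]],round(d["p"],2)) for d in robot.landmark_of(n,c)][:3])
E
```

```text
time: 22.32
tool_pos: [0.553, 0.2562, 0.1045]
ee_rot: [-1.572, -0.001, 1.398]
wrist_force: [0.1, -0.4, -0.6]
width: 0.0572
t 22.325 F [ 0.1 -0.4 -0.6] M [ 0.1  -0.12  0.03] pos [0.553  0.2562 0.1045] yaw 80.1 q6 -1.06
time: 22.95
tool_pos: [0.5526, 0.2559, 0.1131]
ee_rot: [-1.57, 0.0, 1.398]
wrist_force: [-0.5, -0.3, -0.1]
width: 0.0568
time: 23.32
tool_pos: [0.5527, 0.2559, 0.1133]
ee_rot: [-1.571, 0.0, 1.398]
wrist_force: [-0.2, -0.4, -0.5]
width: 0.0571
t 23.325 F [-0.2 -0.4 -0.5] M [ 0.04 -0.17  0.01] pos [0.5527 0.2559 0.1133] yaw 80.1 q6 -1.06
scene lid [([0.556, 0.2562, 0.1128], 0.8), ([0.4013, -0.2161, 0.0099], 0.76), ([0.4855, -0.1093, 0.0019], 0.73)]
scene jar_rim [([0.5512, 0.2545, 0.1008], 0.59)]
scene jar [([0.5528, 0.2584, 0.0101], 0.83)]
scene lid_top [([0.5505, 0.2548, 0.1371], 0.85), ([0.3985, -0.2137, 0.0227], 0.69), ([0.5503, 0.2542, 0.005], 0.6)]
top lid [([0.3982, -0.217, 0.0049], 0.91), ([0.5952, -0.2366, 0.0062], 0.75), ([0.4803, -0.1132, 0.007], 0.59)]
top jar_rim []
top jar []
top lid_top [([0.5998, -0.2352, 0.0213], 0.97), ([0.4805, -0.1108, 0.0244], 0.85), ([0.3951, -0.2165, 0.0215], 0.74)]
wrist lid [([0.5513, 0.2572, 0.1213], 0.61)]
wrist jar_rim []
wrist jar [([0.5517, 0.2526, 0.0094], 0.71)]
wrist lid_top [([0.5529, 0.2557, 0.1458], 0.69)]
```

View pics/w12.png

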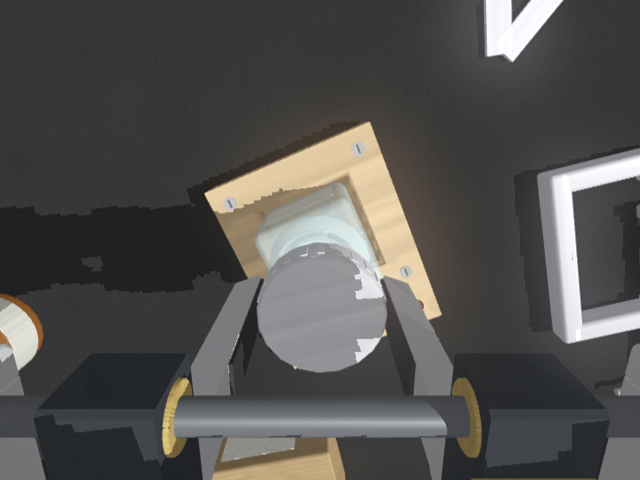

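View pics/s12c.png

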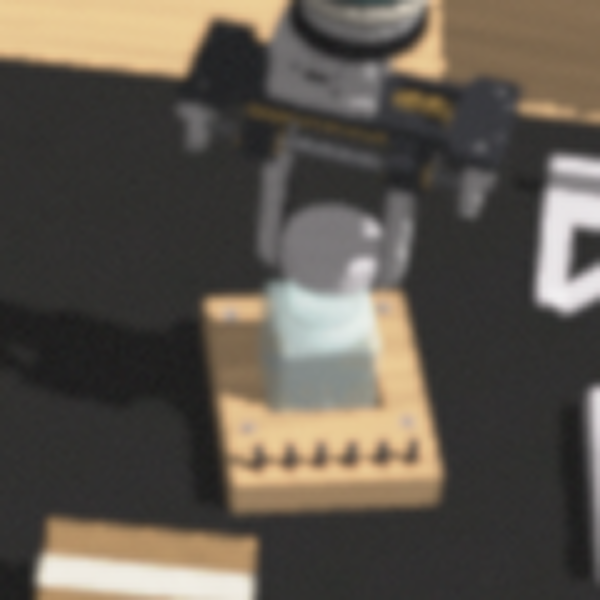

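```bash
python3 - <<'E'
from h import *
import fit
out=[]
for f,x0,y0,w,h in (('w12',200,110,250,200),('s12',360,215,60,62)):
    z=np.load(f+'.npz');W,K=z['W'],z['K'];k=600/h*0.9
    a=cv2.imread('pics/'+f+'.png')
    im=cv2.resize(a[y0:y0+h,x0:x0+w],None,fx=k,fy=k,interpolation=cv2.INTER_CUBIC)
    def dr(P,col):
        q=((proj(W,K,P)-[x0,y0]+.5)*k).astype(int); cv2.polylines(im,[q],True,col,1)
    sq=lambda r,zz:[[r,r,zz],[r,-r,zz],[-r,-r,zz],[-r,r,zz]]
    p=[.5513,.2551,.2266]; dr(fit.model(p,sq(.033,.021)),(0,0,255)); dr(fit.model(p,[[.09,.06,.024],[.09,-.06,.024],[-.06,-.06,.024],[-.06,.06,.024]]),(0,0,255))
    j=[.5527,.2559,.2266+.07]
    for H in (.006,.072): dr(fit.model(j,sq(.031,H)),(255,0,0))
    t=np.linspace(0,6.28,60)
    dr(fit.model(j,np.c_[.0225*np.cos(t),.0225*np.sin(t),0*t+.096]),(0,255,255))
    for H in (.1155,.1345): dr(fit.model(j,np.c_[.029*np.cos(t),.029*np.sin(t),0*t+H]),(0,160,0))
    cv2.imwrite('pics/ov_'+f+'.png',im)
E
```

```text
(no output)
```

View pics/ov_w12.png

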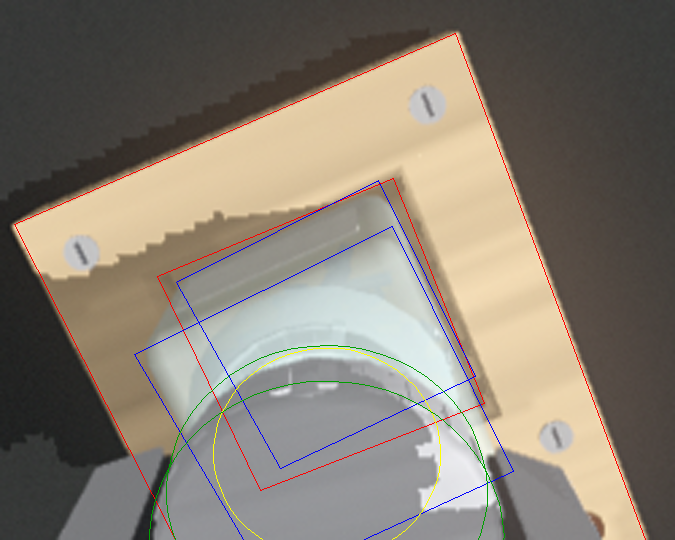

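View pics/ov_s12.png

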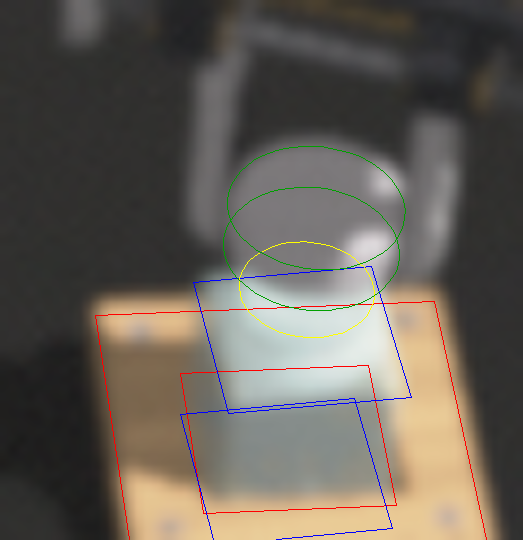

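```bash
python3 - <<'E'
import cv2,numpy as np
a=cv2.imread('pics/w12.png'); b=cv2.imread('pics/w11.png')
c=cv2.resize(a[165:275,245:395],None,fx=5,fy=5,interpolation=cv2.INTER_CUBIC); c=np.clip(c.astype(float)*1.3,0,255).astype('uint8'); cv2.imwrite('pics/z12.png',c)
E
```

```text
(no output)
```

View pics/z12.png

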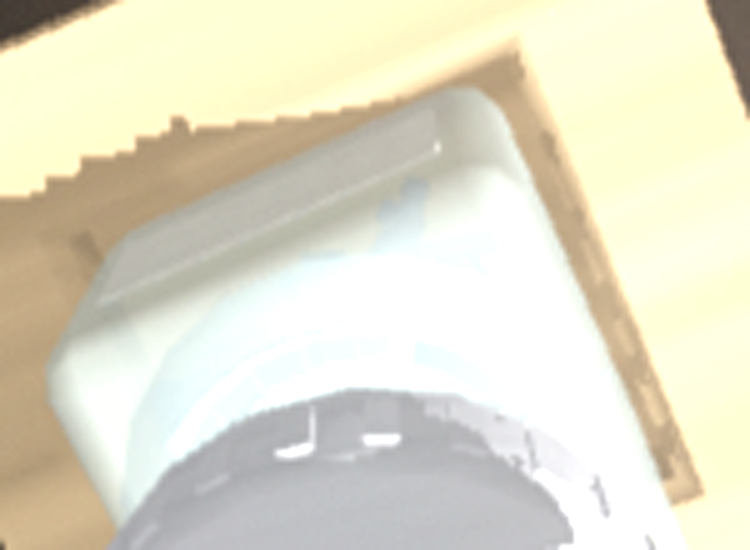

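```bash
python3 - <<'E'
import cv2
a=cv2.imread('pics/top0.png');b=cv2.imread('pics/t12.png')
cv2.imwrite('pics/diff.png',cv2.absdiff(a,b))
E
python3 s.py
```

```text
t 24.075 F [ 0.2 -0.8 -1.7] M [ 0.08 -0.15  0.01] pos [0.5527 0.2559 0.1133] yaw 80.1 q6 -1.06
```

View pics/diff.png

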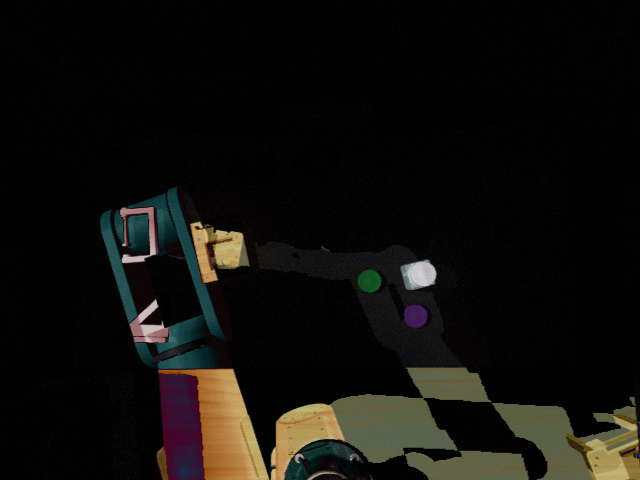

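```bash
python3 -m creep '[[0,0,0,0,0,0,255],[0,0,0,0,0,0,255]]'; python3 s.py; python3 -c "
from bench import robot; print(robot.close_job())"
```

```text
time: 24.32
tool_pos: [0.5527, 0.2559, 0.1134]
ee_rot: [-1.571, 0.0, 1.398]
wrist_force: [-0.7, 0.2, -0.6]
width: 0.0571
t 24.325 F [-0.7  0.2 -0.6] M [ 0.08 -0.1  -0.  ] pos [0.5527 0.2559 0.1134] yaw 80.09 q6 -1.06
the job is handed in; nothing more can be done
None
```

The jar is in the holder's pocket with its lid off, and the arm is holding the lid level just above it for you to take. I handed the job in at 24.3 s.

**What I did:** I gripped the jar by its flat sides and lowered it slowly until it touched the pocket floor, at the height expected for the 6 mm floor. I then took the lid and turned the gripper about 67° anticlockwise. Turning torque fell from about 0.35 to 0.1 N m and the lid rose 2 mm. I stopped there and lifted it straight off.

**Last checks:**
- **Lid:** its lower edge is about 19.5 mm above the rim, by calculation from the arm's height. It is level, and the gripper opening was steady at 57 mm. The wrist force was about 0.6 N, which is just the lid's weight, so the jar did not come up with it.
- **Jar:** the pictures show it still down in the pocket, square to within about a degree.
- **Bench:** the before-and-after pictures from above show only the arm, its shadow and the moved jar. The arm covers the clamp and rafter square in the last one; it never went near them while low.

**What disagreed or could not be confirmed:**
- **Jar position:** the wrist camera put the held jar about 2.6 mm off the gripper's centre, and the fixed cameras put it under 1 mm off. As a result the jar went in about 1 to 2 mm off centre, against the bit-strip side of the pocket. It pushed sideways on the gripper with 3 to 6 N while I turned the lid.
- **Centring and tilt:** I judged the lid's centring from where it came free, and expect it to be within about 1 mm and at worst about 3 mm. I did not measure the jar's tilt separately.

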